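Lower a parked ratchet press arm onto a sample tin

ROBOT

A 6-joint arm with a two-finger parallel gripper is mounted at the origin on a cart in front of the work surface, level with it; the furniture and walls round the work are solid. World frame = base frame: x ahead of the robot, y to its left, z up, the work surface at z = 0. Lengths are in m, angles in degrees, forces in N, time in s.
With the tool pointing down it reaches from about 0.35 to 0.875 m from the base axis. Payload 4.2 kg.
Tool frame: the origin (TCP) lies midway between the tips of the shut fingers; the grasp point (between the pads) lies 19 mm behind it; z points along the fingers, y is the direction in which the jaws open and shut (so a half turn about z gives the same grasp; the last joint's range is limited). The gripper opens to 87 mm and grips with 3 to 60 N. Pads are 19 mm wide; open, the fingers measure 117 mm over their backs; the gripper's body (75 mm by 190 mm) begins 51 mm behind the grasp point.
Start: joints at [-62.418, 22.042, 0.453, 0, -68.411, -14.817], TCP at [0.138, -0.61, 0.223] pointing down, gripper open.
Joint ranges: [-179.83, 179.83], [-69.29, 118.12], [-61.27, 80.66], [-181.25, 117.63], [-171.15, -9.14], [-177.46, 177.46]. Speed limits (degrees/s): [159.86, 159.86, 180, 180, 180, 180].

INTERFACE

Orientations are given as a 3x3 rotation matrix whose columns are the frame's x, y, z axes.
In Python, from station import r gives the robot as it stands.
- The arm moves only by the tool carry_out, never from a script. Its argument "steps" is a list of rows, each a list of 2 entries, a list of its own where there are three numbers: the shift along the tool's x, y, z in cm, then the turn about the tool's z in degrees. In form: [[[x, y, z], twist], ...]. A call has 1 to 20 rows; each row is the pose to reach, as a shift and turn from the pose measured when the call began, along the tool's axes at that moment; what a row does not reach only later rows make up. A row lasts 1/10 s, in which the tool goes at most 50 mm and 8.59 degrees, less where a joint would pass 70% of its speed; a pose out of reach is approached as far as the arm can. A call with a gripper value outside its range is refused whole. "gripper" is the gripper's target within -1 to 1 (fully open at 1, half-way at 0, shut at -1), set as the call begins (left out, the last holds). The fingers move at their own pace and stop on an object; the grip force is fixed at half the most. Time passes only in rows, so rows that repeat a pose let the fingers close. It gives the time, the measured TCP pose, the force and the opening at its end, in the units of the state.
- r.sense(): the state, without advancing time (a new reading comes with each control period).
- r.capture(name): name is "scene" or "top" or "wrist"; returns the picture (480x640x3 uint8, red, green, blue); there is no depth.
- r.calibration(name): a dict with "camera_matrix" (3x3 intrinsics, pixels), "world_from_camera" (4x4, takes a point from camera to world coordinates). Camera axes: x right, y up, looking along -z (the intrinsics and any distortion apply to the point x, -y, -z); pixel columns grow to the right and rows downward; lengths in m; the calibration is good to about 2 mm. A picture is of the moment at which its call begins: read the wrist's pose just before it. calibration takes no time and is no camera call; for the wrist camera it gives the pose at the moment of the call.
- r.finish_job(): hands the job in, once; it reports no verdict.
Trained networks look in the newest picture that a camera, given by its name, has taken for a name from the list of things; names that differ only in an ending like _2 or _b are one class to them, and where a whole thing is asked for, a point or a joint stands for the part that bears it (a point fixed in the world has none). Each returns a list of dicts, best first, with "confidence" (0 to 1); they miss things now and then, are a little off and sometimes report something else, mostly with a low value. They report only what shows in the picture. A call takes as long as a camera call. They do not tell look-alikes from the thing itself.
- r.cut_out(camera, target): "pixels" (480x640 bool, what is visible of it).
- r.place_of(camera, target): "centre" ([x, y, z] in m, in world coordinates, good to about 4 mm: a listed point, or the origin of a listed thing).
The state is a dict: "time_s": time; "joints": joint angles; "joint_velocities": joint speeds; "effort": joint torques, N m; "tcp_pos": TCP position; "ee_rot": TCP orientation; "wrist_force": force on the tool from outside, world axes, zero at the start; "moment": the same for the moment, N m; "gripper_width": opening from 0.0 (shut) to 1.0 (fully open).
Only numpy, scipy, OpenCV 4.12 (cv2) and the standard library are available. Lean on these libraries where they do the work, as an engineer would, in place of code of your own. Each camera call takes 0.05 s, during which the arm holds its last target. There are 200 camera calls.

TASK

The arm of the small bench press is parked in the air, held by a ratchet pawl. Press the pawl's thumb pad down until the pawl has swung clear of the teeth, and leave it there; then push the handle of the arm down until the rubber foot rests on the lid of the tin in the nest. Only touch, press and push with the fingers: grasp or lift nothing, never raise the arm higher, and leave the tin in its nest and the things around undisturbed.

Things in the scene. Friction and masses are not known exactly. Their poses are not given: they have to be found in the camera images.
- press_stand: fixed press stand: dark steel base 265 x 110 x 10 mm (own x -95 to +170 mm) and a dark upright cheek 10 mm thick, 172 mm high, on the own -y side, 19 mm from the arm's middle plane y = 0. Origin on the table below the arm's pivot; x from pivot toward handle, z up, +y the open side toward the robot. Tin nest: ring 6 mm high, 84 mm across, centred at x = +100 mm
- press_arm (a joint): arm angle above level, rad: 0 = level, foot on the tin's lid; parked at 0.71 to 0.80. Toothed quadrant behind the pivot. With the pawl in it has up to 0.1 rad of play, then locks (gives a little under load). With the pawl out it can be pushed down to the tin, passing the last tooth at about 0.18; the stiff pivot holds it where left, about 3 N at the handle moves it
- handle_top (a point): middle of the upper face of the arm's black ribbed handle, 46 mm along the arm, 60 mm across, 16 mm thick; 190 mm along the arm from the pivot and 9.5 mm above its middle line. The arm is a 22 mm wide aluminium bar. Site x points outward along the arm, y along the axle, z out of the upper face
- pawl (a joint): turn of the pawl, rad: 0 = toe fully in the teeth, 0.45 = fully out at its stop; the toe clears the teeth from about 0.15, and 0.25 and above counts as clear. Pressing the thumb pad down raises the value. No spring: a stiff pivot holds it where left; about 3 N on the pad moves it
- thumb_pad (a point): middle of the upper face of the pawl's black thumb pad, 30 mm (stand x) by 28 mm (stand y), 8 mm thick, three ribs; with the pawl in it is level at about (-13, +34, 174.5) mm in the stand's frame. It turns about the pawl axle at stand x = -55, z = 158 mm and sinks about 18 mm over its full stroke
- sample_tin: dark round tin with a white lid, 68 mm in diameter and 82 mm high, loose, standing in the nest on the 10 mm base under the arm; origin at the centre of its underside
- small_tin: bystander: white round tin 62 mm in diameter, 70 mm high, standing on the table past the end of the base, beyond the handle; origin at the centre of its underside
- marker: bystander: white marker pen with black cap, 18 x 148 x 18 mm, lying on the table in front of the base; origin at the centre of its underside
- clip_green: bystander: flat green bag clip 24 x 136 x 11 mm, lying on the table to the right; origin at the centre of its underside
- tape_brown: bystander: roll of brown tape 120 mm in diameter, 50 mm high, lying flat on the table to the left; origin at the centre of its underside
- main_pivot (a point): on the arm's pivot axle in the middle plane of the arm, 110 mm straight above the stand's origin; axes as the stand's, axle along y
Things that resemble listed ones, but are neither listed nor needed, are in the scene too. Leave any turquoise or yellow look-alike of the sample_tin alone.

How it is judged:
By the outcome, as a careful person would: the job done as asked, in the order asked, and still so for the second after the job is handed in, with the robot touching nothing.
It also fails if it takes over 40 s, if anything falls off the work surface, if the arm or the gripper's body presses on something with over 40 N, if the wrist force passes 120 N, or if a joint passes its speed limit or range.

## Working session

There is one attempt and no reset: what is moved stays moved. The work goes in short steps, Python scripts to look and compute and a tool call to move; the robot and the scene stay as the last step left them, time stands still between calls to the robot, and variables do not carry over. Pictures are saved under pics/ and viewed, about 8 in all and at most 12, crops included, and the job is handed in when it is done.

Besides the shell and the picture viewer there is one more tool, called as name(argument=value, ...), one argument or row to a line, values as JSON. carry_out: Moves the arm, as the interface text tells. Its arguments: {"type":"object","properties":{"steps":{"type":"array","items":{"type":"array"}},"gripper":{"type":"number"}},"required":["steps"]}

```bash
mkdir -p pics; cat > h.py <<'E'
from station import r
import numpy as np, cv2
def save(cam,name,crop=None,scale=1):
    im=r.capture(cam)
    if crop: im=im[crop[1]:crop[3],crop[0]:crop[2]]
    if scale!=1: im=cv2.resize(im,None,fx=scale,fy=scale,interpolation=cv2.INTER_CUBIC)
    cv2.imwrite('pics/'+name,cv2.cvtColor(im,cv2.COLOR_RGB2BGR))
def proj(cam,p):
    c=r.calibration(cam);T=np.array(c['world_from_camera']);K=np.array(c['camera_matrix'])
    q=np.linalg.inv(T)@np.append(p,1);v=K@np.array([q[0],-q[1],-q[2]]);return v[:2]/v[2]
E
python3 - <<'E'
from h import *
for cam in('scene','top'):
    save(cam,cam+'1.png')
    for t in('press_stand','handle_top','thumb_pad','main_pivot','sample_tin','small_tin','marker','clip_green','tape_brown'):
        print(cam,t,[(np.round(d['centre'],4).tolist(),round(d['confidence'],2),np.round(proj(cam,d['centre'])).tolist()) for d in r.place_of(cam,t)[:3]])
    print({k:np.array(v).round(3).tolist() for k,v in r.calibration(cam).items()})
s=r.sense();print(s['time_s'],s['tcp_pos'],np.round(s['ee_rot'],3).tolist())
E
```

```text
scene press_stand [([0.4861, 0.0111, 0.004], 0.64, [295.0, 284.0])]
scene handle_top [([0.4638, 0.1379, 0.2504], 0.8, [271.0, 231.0])]
scene thumb_pad [([0.4505, -0.0096, 0.1703], 0.61, [311.0, 234.0])]
scene main_pivot [([0.4818, 0.0104, 0.1128], 0.67, [296.0, 252.0])]
scene sample_tin [([0.5034, -0.1663, -0.0007], 0.86, [326.0, 254.0]), ([0.4696, 0.111, 0.0091], 0.59, [277.0, 303.0]), ([0.561, 0.2881, 0.0017], 0.58, [205.0, 327.0])]
scene small_tin [([0.4111, 0.2734, 0.0029], 0.56, [254.0, 348.0])]
scene marker [([0.4836, 0.0091, -0.0032], 0.67, [296.0, 286.0]), ([0.4119, -0.018, -0.0031], 0.55, [323.0, 291.0])]
scene clip_green [([0.5369, -0.5325, -0.0042], 0.59, [378.0, 203.0])]
scene tape_brown []
{'camera_matrix': [[612.247, 0.0, 308.616], [0.0, 612.247, 246.006], [0.0, 0.0, 1.0]], 'world_from_camera': [[-0.812, 0.335, -0.478, -0.318], [-0.583, -0.443, 0.681, 1.094], [0.016, 0.832, 0.555, 1.031], [0.0, 0.0, 0.0, 1.0]]}
top press_stand [([0.4804, 0.0099, -0.0021], 0.86, [307.0, 243.0]), ([0.484, 0.0079, 0.1108], 0.21, [308.0, 235.0])]
top handle_top [([0.4589, 0.1353, 0.2538], 0
[... 362 characters left out ...]
36.0])]
top small_tin [([0.4154, 0.2761, 0.0039], 0.96, [213.0, 263.0])]
top marker [([0.408, -0.018, -0.0024], 0.75, [316.0, 269.0])]
top clip_green [([0.5385, -0.5346, 0.0037], 0.67, [496.0, 228.0]), ([0.4507, -0.0086, 0.1755], 0.54, [313.0, 243.0]), ([0.5217, 0.4706, 0.0022], 0.15, [147.0, 225.0])]
top tape_brown [([0.5187, 0.4696, 0.0028], 0.87, [147.0, 226.0])]
{'camera_matrix': [[574.721, 0.0, 325.039], [0.0, 574.721, 239.167], [0.0, 0.0, 1.0]], 'world_from_camera': [[0.022, 0.983, -0.181, 0.194], [-1.0, 0.025, 0.014, -0.017], [0.018, 0.181, 0.983, 1.625], [0.0, 0.0, 0.0, 1.0]]}
1.0 [ 0.13813652 -0.60952311  0.22257195] [[-0.975, -0.221, 0.0], [-0.221, 0.975, -0.0], [-0.0, -0.0, -1.0]]
```

```bash
python3 - <<'E'
from h import *
a=cv2.imread('pics/scene1.png')[180:380,180:400];b=cv2.imread('pics/top1.png')[170:310,190:400]
cv2.imwrite('pics/c1.png',np.vstack([cv2.resize(a,(440,400)),np.zeros((4,440,3),np.uint8),cv2.resize(b,(440,293))])[:,:])
cv2.imwrite('pics/c1.png',np.hstack([cv2.resize(a,(396,360),interpolation=2),cv2.resize(b,(400,267),interpolation=2).copy() if 0 else cv2.copyMakeBorder(cv2.resize(b,(400,267)),0,93,0,0,0)]))
E
```

```text
(no output)
```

View pics/scene1.png

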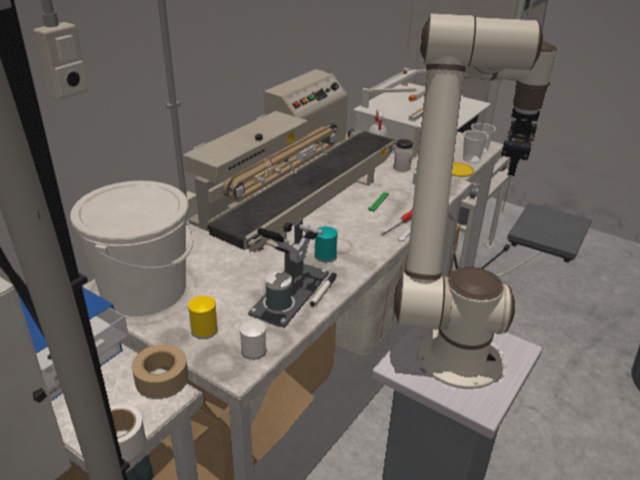

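View pics/c1.png

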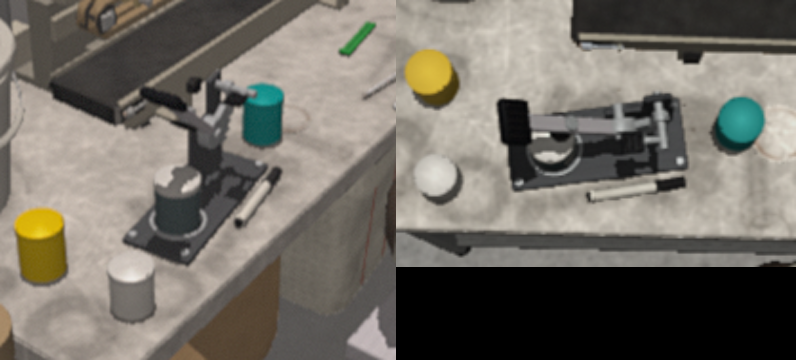

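Scene view: the press is at (293,285) and the dark tin with the white lid is in its nest at (278,290). The look-alikes are the turquoise tin (326,243) and the yellow tin (203,316), and the small white tin at (253,338) is a bystander. The marker is at (323,290). In the top view the handle is at (254,233), and the thumb pad at (315,243) on the robot side of the stand. The crop confirms the dark tin in the nest ring as the right one. Other dark objects near the pad are the marker cap (top 340,262) and the pivot parts. The pad is the one at z≈0.175, which matches the text.

Next I move above the pad with the fingers shut and the jaw axis along the axle.

carry_out(
  steps=[
    [[0,0,-5],0],
    [[0,0,-10.7],0],
    [[-43.4,51.6,-12],-85],
    [[-43.4,51.6,-12],-85],
    [[-43.4,51.6,-12],-85],
    [[-43.4,51.6,-12],-85],
    [[-43.4,51.6,-12],-85],
    [[-43.4,51.6,-12],-85],
    [[-43.4,51.6,-12],-85],
    [[-43.4,51.6,-12],-85],
    [[-43.4,51.6,-12],-85],
    [[-43.4,51.6,-12],-85],
    [[-43.4,51.6,-12],-85],
    [[-43.4,51.6,-12],-85],
    [[-43.4,51.6,-12],-85],
    [[-43.4,51.6,-12],-85],
    [[-43.4,51.6,-12],-85],
    [[-43.4,51.6,-12],-85],
    [[-43.4,51.6,-12],-85],
    [[-43.4,51.6,-12],-85],
  ],
  gripper=-1,
)

```text
time_s: 3.0
tcp_pos: [0.4469, -0.0114, 0.3428]
ee_rot: [[0.134, -0.991, 0.0], [-0.991, -0.134, 0.0], [-0.0, -0.0, -1.0]]
wrist_force: [0.1, 0.2, -0.1]
gripper_width: 0.007
```

```bash
python3 - <<'E'
from h import *
from scipy.optimize import least_squares
save('wrist','w1.png')
obs=[]
for t in('press_stand','handle_top','thumb_pad','main_pivot','sample_tin'):
    for d in r.place_of('wrist',t)[:2]: print(t,np.round(d['centre'],4).tolist(),round(d['confidence'],2))
O={'s':[(.4861,.0111,.004),(.4804,.0099,-.0021)],'h':[(.4638,.1379,.2504),(.4589,.1353,.2538)],'p':[(.4505,-.0096,.1703),(.4506,-.0117,.1775)],'m':[(.4818,.0104,.1128),(.4833,.0093,.1095)],'t':[(.4696,.111,.0091),(.4684,.1133,.0097)]}
def f(q):
    x,y,a,th=q;c,s=np.cos(a),np.sin(a)
    L={'s':(0,0,0),'h':(.19*np.cos(th)-.0095*np.sin(th),0,.11+.19*np.sin(th)+.0095*np.cos(th)),'p':(-.013,.034,.1745),'m':(0,0,.11),'t':(.1,0,.01)}
    return np.concatenate([np.array([x+c*l[0]-s*l[1],y+s*l[0]+c*l[1],l[2]])-o for k,l in L.items() for o in O[k]])
z=least_squares(f,[.482,.01,1.7,.75]);print(z.x,np.degrees(z.x[2]),np.round(z.fun.reshape(-1,3)*1000,1).tolist())
E
```

```text
press_stand [0.4782, 0.0075, -0.0007] 0.57
thumb_pad [0.4516, -0.0078, 0.177] 0.93
main_pivot [0.4764, 0.0128, 0.1108] 0.77
sample_tin [0.5053, -0.1631, -0.0027] 0.77
sample_tin [0.4596, 0.109, 0.0104] 0.65
[0.48282116 0.01044005 1.72932901 0.78772142] 99.08325386966621 [[-3.3, -0.7, -4.0], [2.4, 0.5, 2.1], [-1.1, -1.8, 1.0], [3.8, 0.8, -2.4], [0.8, 1.8, 4.2], [0.7, 3.9, -3.0], [1.0, 0.0, -2.8], [-0.5, 1.1, 0.5], [-2.6, -1.8, 0.9], [-1.4, -4.1, 0.3]]
```

View pics/w1.png

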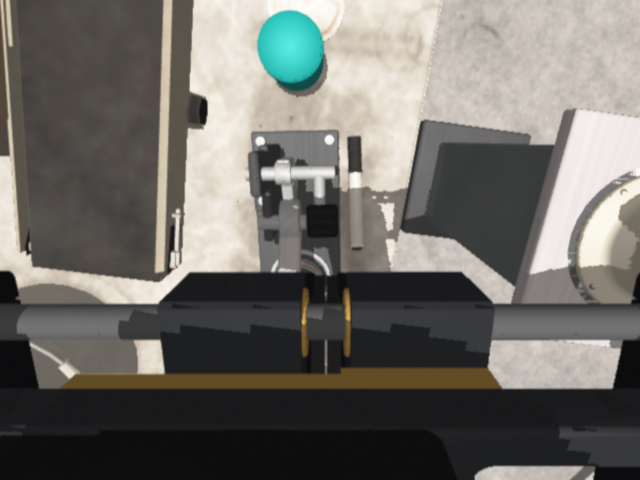

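```bash
python3 - <<'E'
from h import *
s=r.sense();R=np.array(s['ee_rot']);p=np.array(s['tcp_pos'])
for z in(0,-.019,-.05,-.07,-.1):
  print(z,[proj('wrist',p+R@np.array([x,y,z])).round().tolist() for x,y in((0,0),(0,.015),(0,-.015),(0.0095,0),(-.0095,0))])
T=np.array(r.calibration('wrist')['world_from_camera']);print((R.T@(T[:3,3]-p)).round(3))
a=1.72933;c,q=np.cos(a),np.sin(a)
for l in((-.013,.034,.1745),(-.013,.037,.1745),(-.055,0,.158)):
  w=np.array([.4828+c*l[0]-q*l[1],.0104+q*l[0]+c*l[1],l[2]]);print(w.round(4),proj('wrist',w).round(),(R.T@(w-p)*100).round(2))
print(s['time_s'])
E
```

```text
0 [[328.0, 297.0], [361.0, 297.0], [295.0, 297.0], [328.0, 277.0], [328.0, 316.0]]
-0.019 [[328.0, 316.0], [365.0, 316.0], [291.0, 316.0], [328.0, 294.0], [328.0, 337.0]]
-0.05 [[329.0, 358.0], [374.0, 358.0], [283.0, 358.0], [329.0, 332.0], [328.0, 383.0]]
-0.07 [[329.0, 398.0], [383.0, 398.0], [275.0, 398.0], [329.0, 368.0], [329.0, 427.0]]
-0.1 [[330.0, 496.0], [405.0, 496.0], [256.0, 496.0], [330.0, 457.0], [330.0, 533.0]]
[ 0.069 -0.001 -0.161]
[ 0.4513 -0.0078  0.1745] [322. 223.] [-0.24 -0.43 16.82]
[ 0.4483 -0.0083  0.1745] [325. 223.] [-0.23 -0.13 16.82]
[ 0.4915 -0.0439  0.158 ] [283. 174.] [ 3.88 -3.93 18.47]
3.3
```

The wrist view shows the pad at (322,220). The fitted stand model puts it at (322,223), so they agree. Lowering now to just above the pad.

carry_out(
  steps=[
    [[-0.2,-0.2,5],-1.4],
    [[-0.2,-0.2,10],-1.4],
    [[-0.2,-0.2,14],-1.4],
    [[-0.2,-0.2,16],-1.4],
    [[-0.2,-0.2,16.5],-1.4],
    [[-0.2,-0.2,17],-1.4],
    [[-0.2,-0.2,17.3],-1.4],
    [[-0.2,-0.2,17.3],-1.4],
  ],
)

```text
time_s: 4.1
tcp_pos: [0.45, -0.008, 0.1709]
ee_rot: [[0.159, -0.987, 0.003], [-0.987, -0.159, 0.001], [-0.001, -0.003, -1.0]]
wrist_force: [0.2, 0.9, 1.4]
gripper_width: 0.002
```

carry_out(
  steps=[
    [[0,0,0.2],0],
    [[0,0,0.4],0],
    [[0,0,0.6],0],
    [[0,0,0.8],0],
    [[0,0,1.0],0],
    [[0,0,1.0],0],
  ],
)

```text
time_s: 4.7
tcp_pos: [0.4506, -0.0072, 0.1608]
ee_rot: [[0.159, -0.987, 0.005], [-0.987, -0.159, 0.003], [-0.002, -0.005, -1.0]]
wrist_force: [-1.3, 5.1, 2.1]
gripper_width: 0.006
```

carry_out(
  steps=[
    [[0,0,0.1],0],
    [[0,0,0.2],0],
    [[0,0,0.3],0],
    [[0,0,0.3],0],
  ],
)

```text
time_s: 5.1
tcp_pos: [0.4508, -0.007, 0.1585]
ee_rot: [[0.159, -0.987, 0.005], [-0.987, -0.159, 0.003], [-0.002, -0.006, -1.0]]
wrist_force: [-4.5, 4.7, 9.0]
gripper_width: 0.002
```

```bash
python3 - <<'E'
from h import *
s=r.sense();print(s['wrist_force'],s['tcp_pos'])
save('wrist','w2.png',(200,100,440,300),3)
E
```

```text
[-4.47199379  4.74592877  8.98485015] [ 0.45080697 -0.00703794  0.15854644]
```

View pics/w2.png

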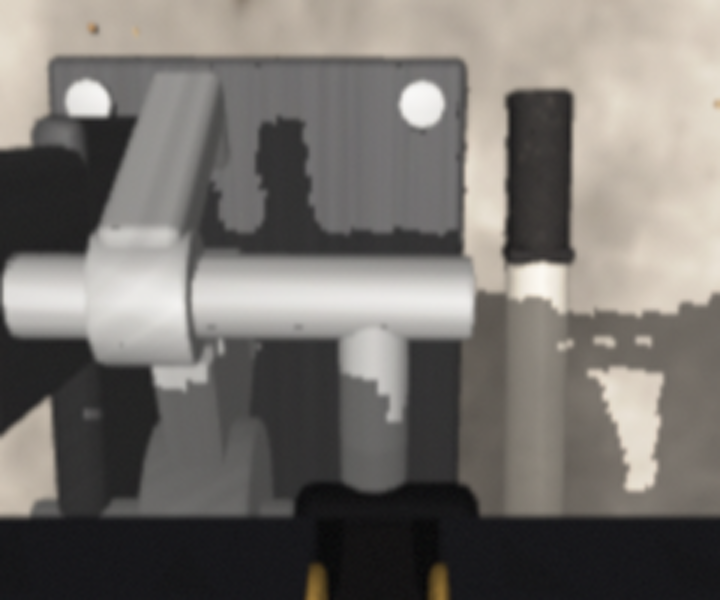

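Crop: the fingertips rest on the tilted pad, which shows at (385,500), and the pawl axle bar is visible above it. The force rose to 9 N at z≈0.159, which is where the pad's axle-side edge should be at the 0.45 stop. I back off straight up.

carry_out(
  steps=[
    [[0,0,-2],0],
    [[0,0,-6],0],
    [[0,0,-11],0],
    [[0,0,-16],0],
    [[0,0,-18],0],
    [[0,0,-18],0],
  ],
)

```text
time_s: 5.75
tcp_pos: [0.4515, -0.0079, 0.3418]
ee_rot: [[0.159, -0.987, 0.013], [-0.987, -0.159, 0.004], [-0.001, -0.013, -1.0]]
wrist_force: [0.1, 0.8, 0.2]
gripper_width: 0.006
```

```bash
python3 - <<'E'
from h import *
save('wrist','w3.png',(200,100,440,300),3)
s=r.sense();R=np.array(s['ee_rot']);p=np.array(s['tcp_pos']);print(s['time_s'],p,R.round(3).tolist())
for c in('wrist','scene'):
  if c=='scene': r.capture(c)
  for t in('thumb_pad','handle_top'):
    for d in r.place_of(c,t)[:2]: print(c,t,np.round(d['centre'],4),d['confidence'])
a=1.72933;C,S=np.cos(a),np.sin(a)
for th in np.arange(.8,-.01,-.1):
  # flat tip (half width 9.5mm) centred over handle middle, touching its tilted face at outer edge
  hx=.19*np.cos(th)-.0095*np.sin(th);hz=.11+.19*np.sin(th)+.0095*np.cos(th)+.0095*np.tan(th)
  w=np.array([.4828+C*hx,.0104+S*hx,hz]);print(round(th,1),w.round(4),(R.T@(w-p)*100).round(1))
E
```

```text
5.8 [ 0.45023712 -0.00781377  0.33912733] [[0.159, -0.987, 0.008], [-0.987, -0.159, 0.003], [-0.002, -0.008, -1.0]]
wrist thumb_pad [ 0.4496 -0.0064  0.1596] 0.86
scene thumb_pad [ 0.4512 -0.0034  0.1524] 0.64
scene handle_top [0.4628 0.1387 0.25  ] 0.77
0.8 [0.463  0.1344 0.2627] [-13.8  -3.5   7.7]
0.7 [0.4608 0.1479 0.2477] [-15.2  -3.4   9.2]
0.6 [0.4589 0.16   0.2316] [-16.4  -3.4  10.8]
0.5 [0.4572 0.1706 0.2146] [-17.5  -3.4  12.5]
0.4 [0.4558 0.1796 0.1968] [-18.4  -3.4  14.3]
0.3 [0.4546 0.1869 0.1782] [-19.1  -3.4  16.2]
0.2 [0.4537 0.1924 0.159 ] [-19.7  -3.4  18.1]
0.1 [0.4531 0.1961 0.1394] [-20.1  -3.4  20. ]
0.0 [0.4528 0.198  0.1195] [-20.2  -3.3  22. ]
```

View pics/w3.png

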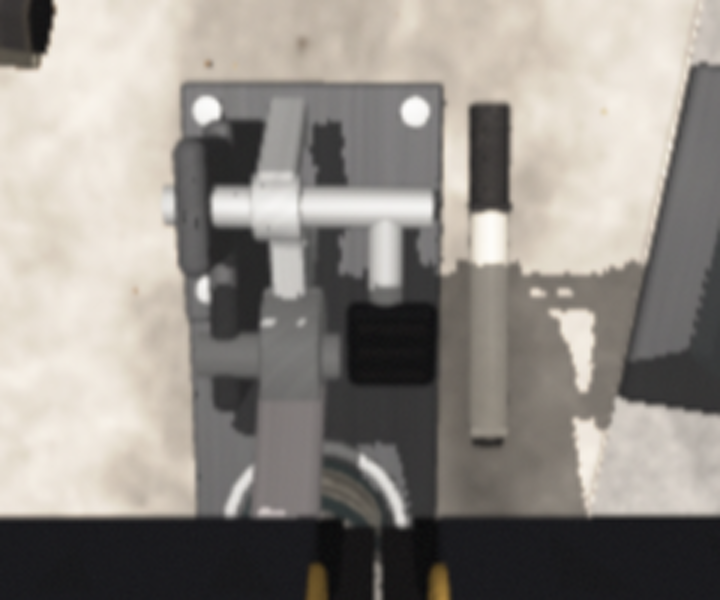

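The pad is now at z≈0.152 to 0.160, about 18 mm lower, so the pawl is at its stop. In the crop the pad is at (390,342) and the marker is undisturbed. Next I go above the handle, then follow its arc down.

carry_out(
  steps=[
    [[-5,-1.2,0],0],
    [[-10,-2.5,0],0],
    [[-14,-3.5,0],0],
    [[-14,-3.5,3],0],
    [[-14,-3.5,6],0],
    [[-14,-3.5,7],0],
    [[-14,-3.5,7],0],
  ],
)

```text
time_s: 6.75
tcp_pos: [0.461, 0.1355, 0.2654]
ee_rot: [[0.159, -0.987, -0.002], [-0.987, -0.159, -0.001], [0.001, 0.002, -1.0]]
wrist_force: [0.3, 0.0, 0.1]
gripper_width: 0.002
```

```bash
python3 - <<'E'
from h import *
save('scene','s2.png',(220,170,380,290),5)
s=r.sense();print(s['time_s'],s['tcp_pos'],s['wrist_force'])
E
```

```text
6.8 [0.46200245 0.13575831 0.26712644] [0.10958073 0.09348115 1.20199238]
```

View pics/s2.png

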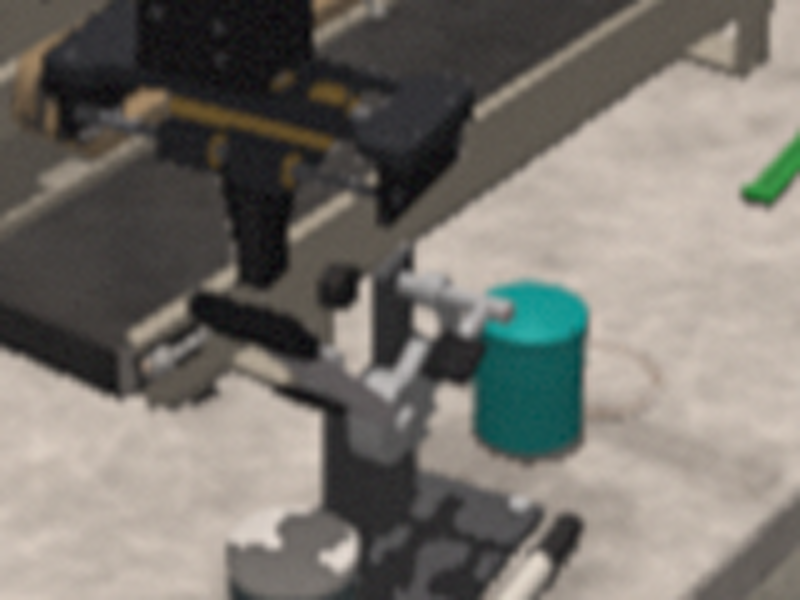

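The shut fingertips at (262,275) are above the handle at (255,320), and the pawl pad is down. Before descending I check that the gripper's wide body clears the conveyor corner.

```bash
python3 - <<'E'
from h import *
def ray(c,u):
    k=r.calibration(c);T=np.array(k['world_from_camera']);d=np.linalg.inv(k['camera_matrix'])@[*u,1];return T[:3,3],T[:3,:3]@(d*[1,-1,-1])
o1,d1=ray('scene',(220+125/5,170+340/5));o2,d2=ray('top',(190+(575-396)*.525,170+35*.525))
t=np.linalg.lstsq(np.c_[d1,-d2],o2-o1,rcond=None)[0];print(o1+d1*t[0],o2+d2*t[1])
E
```

```text
[0.60396942 0.07463073 0.1422093 ] [0.60244462 0.07366892 0.14173028]
```

The conveyor corner is at (0.603, 0.074, 0.142), so the body clears it. Pushing down along the arc.

carry_out(
  steps=[
    [[-0.5,0,0.9],0],
    [[-1.2,0,1.8],0],
    [[-1.8,0,2.6],0],
    [[-2.4,0,3.4],0],
    [[-3.0,0,4.3],0],
    [[-3.5,0,5.1],0],
    [[-4.0,0,6.0],0],
    [[-4.4,0,6.9],0],
    [[-4.4,0,6.9],0],
  ],
)

```text
time_s: 7.7
tcp_pos: [0.454, 0.1791, 0.1962]
ee_rot: [[0.159, -0.987, -0.002], [-0.987, -0.159, -0.002], [0.001, 0.002, -1.0]]
wrist_force: [-0.9, 0.3, -0.1]
gripper_width: 0.007
```

```bash
python3 - <<'E'
from h import *
save('scene','s3.png',(220,170,380,330),3.75)
s=r.sense();print(s['time_s'],s['tcp_pos'],s['wrist_force'])
for c in('scene',):
  for t in('thumb_pad','handle_top'):
    for d in r.place_of(c,t)[:2]: print(c,t,np.round(d['centre'],4),d['confidence'])
E
```

```text
7.75 [0.45422648 0.17892973 0.19682583] [-0.2555573  -0.2063183  -0.26631579]
scene thumb_pad [ 0.451  -0.0023  0.1542] 0.74
scene handle_top [0.4556 0.1791 0.1903] 0.7
scene handle_top [ 0.4488 -0.0025  0.1544] 0.58
```

View pics/s3.png

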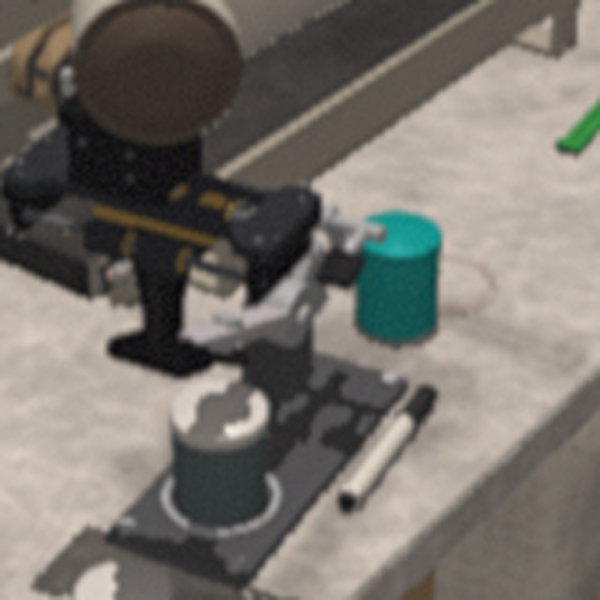

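The arm follows: the handle is at (160,350) in the crop, at about 0.38 rad, and the pad is still down at (340,265). Continuing.

carry_out(
  steps=[
    [[-0.4,0,0.9],0],
    [[-0.8,0,1.8],0],
    [[-1.1,0,2.8],0],
    [[-1.4,0,3.7],0],
    [[-1.6,0,4.7],0],
    [[-1.8,0,5.7],0],
    [[-1.9,0,6.4],0],
    [[-1.9,0,7.0],0],
    [[-1.9,0,7.2],0],
    [[-1.9,0,7.2],0],
  ],
)

```text
time_s: 8.85
tcp_pos: [0.4512, 0.1973, 0.1251]
ee_rot: [[0.159, -0.987, -0.001], [-0.987, -0.159, -0.001], [0.001, 0.001, -1.0]]
wrist_force: [-0.4, -0.3, -0.3]
gripper_width: 0.007
```

carry_out(
  steps=[
    [[0,0,0.1],0],
    [[0,0,0.2],0],
    [[0,0,0.3],0],
    [[0,0,0.4],0],
    [[0,0,0.5],0],
    [[0,0,0.6],0],
    [[0,0,0.6],0],
  ],
)

```text
time_s: 9.55
tcp_pos: [0.4513, 0.1973, 0.119]
ee_rot: [[0.159, -0.987, -0.001], [-0.987, -0.159, -0.001], [0.001, 0.001, -1.0]]
wrist_force: [0.0, -0.6, 0.8]
gripper_width: 0.005
```

carry_out(
  steps=[
    [[0,0,0.1],0],
    [[0,0,0.2],0],
    [[0,0,0.2],0],
  ],
)

```text
time_s: 9.85
tcp_pos: [0.4513, 0.1973, 0.1183]
ee_rot: [[0.159, -0.987, -0.001], [-0.987, -0.159, -0.002], [0.002, 0.001, -1.0]]
wrist_force: [-3.4, 0.5, 10.2]
gripper_width: 0.002
```

The force jumped to 10 N at z = 0.118, where a level arm should be, so the foot is on the lid. Retreating straight up, then checking.

carry_out(
  steps=[
    [[0,0,-0.5],0],
    [[0,0,-3],0],
    [[0,0,-8],0],
    [[0,0,-13],0],
    [[0,0,-18],0],
    [[0,0,-22],0],
    [[20,0,-25],0],
    [[20,0,-25],0],
    [[20,0,-25],0],
    [[20,0,-25],0],
    [[20,0,-25],0],
    [[20,0,-25],0],
  ],
)

```text
time_s: 11.05
tcp_pos: [0.4831, -0.001, 0.3684]
ee_rot: [[0.156, -0.988, -0.001], [-0.988, -0.156, -0.002], [0.001, 0.001, -1.0]]
wrist_force: [-0.9, 0.3, -0.4]
gripper_width: 0.007
```

```bash
python3 - <<'E'
from h import *
save('scene','s4.png',(200,170,380,360),3.1)
s=r.sense();print(s['time_s'],s['tcp_pos'],s['wrist_force'])
r.capture('top')
for c in('scene','top'):
  for t in('thumb_pad','handle_top','sample_tin','small_tin','marker'):
    for d in r.place_of(c,t)[:2]: print(c,t,np.round(d['centre'],4),round(d['confidence'],2))
E
```

```text
11.1 [ 4.82992862e-01 -1.54361572e-05  3.68156618e-01] [-0.2570046   0.00890025 -0.1921246 ]
scene thumb_pad [ 0.4518 -0.0045  0.1521] 0.64
scene handle_top [0.4528 0.1971 0.1193] 0.66
scene handle_top [ 0.4093 -0.0162 -0.0038] 0.53
scene sample_tin [0.4674 0.1075 0.0092] 0.6
scene sample_tin [0.5616 0.291  0.0034] 0.6
scene small_tin [0.4084 0.2724 0.0024] 0.85
scene marker [ 0.4095 -0.0148 -0.0029] 0.72
top thumb_pad [ 0.4502 -0.0063  0.1561] 0.67
top sample_tin [ 0.5063 -0.1663  0.001 ] 0.92
top sample_tin [0.4677 0.1118 0.0128] 0.68
top small_tin [0.4139 0.2751 0.0047] 0.7
top small_tin [0.4821 0.0101 0.1097] 0.67
top marker [ 0.4075 -0.0183  0.001 ] 0.55
```

View pics/s4.png

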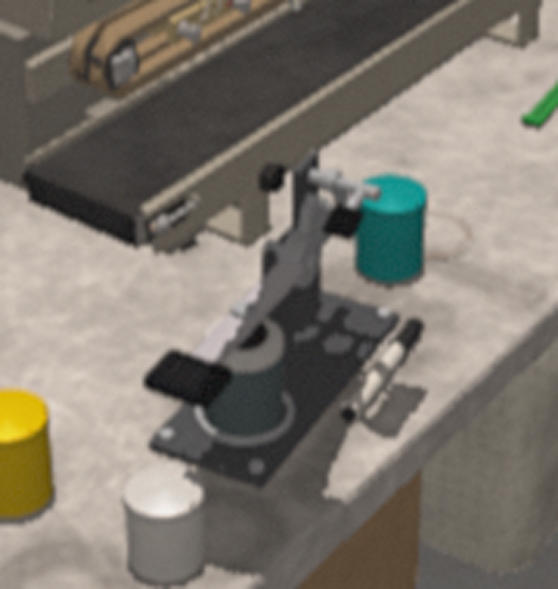

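The arm is level at (190,375) with the foot on the lid at (250,335). The pad is down at (345,222) and nothing else has moved. The robot is clear, so I hand in.

```bash
python3 -c "
from station import r
print(r.finish_job())"
```

```text
the job is handed in; nothing more can be done
None
```

The press job is done and handed in, at about 11 s of the 40 s allowed. No verdict came back.

- **Pawl:** I pressed the thumb pad straight down with the shut fingertips until it reached its stop, at about 9 N. It sank about 18 to 20 mm and was still down afterwards, at z ≈ 0.152–0.156 m.
- **Arm:** I then pushed the handle down along its arc until the force jumped to about 10 N with the fingertips at z = 0.118 m. After I backed off, the handle top measured 0.119 m; a level arm would give 0.1195 m. The last picture shows the rubber foot on the lid.
- **Surroundings:** The tin stands in its nest. The re-measured bystanders (small tin and marker) are where they were to within a few mm, which is the networks' accuracy. The clip and the roll of tape were not re-measured, and the tape was outside the last picture.

The network missed the handle in the last top view, so the final arm height rests on the scene camera and the fingertip contact. Some network hits on look-alikes and wrong objects were discarded.

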